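# Open the latched gate of the battery charging pen

### The job

Open the gate of the charging pen: press the latch's thumb tab down to lift the latch bar clear of the keeper's lip without jamming it against the roof above, hold it there while you swing the gate out past the keeper, and leave the gate standing wide open (at least 70 degrees) with the latch let go. Work the bar only by its thumb lever, do not force the bar against the keeper or fling the gate, and leave the other things where they are.

Things in the scene. Friction and masses are not known exactly. Their poses are not given: they have to be found in the camera images.
- pen: low open-topped charging pen, 250 mm deep, 310 wide, clear guards 88 high, bolted down. Origin on the bench under the middle of its gate front; x points from the gate into the pen, y along the shut gate to its hinge, z up. In this frame (mm): hinge line x 0, y 120; lever tab x -22, y 50, z 134; lever pivot x -22, y -25, z 105; bar tip x -22, y -133, z 105; keeper x -22, y -148.
- gate_hinge (a point): on the gate's upright hinge line, 105 mm above the bench. The gate is a framed clear panel 235 mm wide, 14 mm thick, top edge 80 mm above the bench; it swings outwards (its free end goes to the pen's -x). The hinge is slightly stiff (0.06 N m): the gate stays where it is left.
- gate (a joint): opening angle of the gate in rad: 0 shut, grows as it swings out, end of travel 1.75
- lever_tab (a point): thumb tab of the latch lever: upright steel tab, 13 mm thick (across the gate), 24 wide (along it), rising 41 mm above the lever's middle line. This point is mid-tab, 12 mm below its top, 134 mm above the bench at rest, 22 mm outside the gate's mid-plane, 70 mm along the gate from the hinge. Fingers have room on both faces to 20 mm below this point.
- lever: rocking latch on the gate's outside; origin on its pivot, 145 mm along the gate from the hinge; pivot axis x (across the gate), y towards the hinge, z up at rest. Pressing the tab (75 mm to the hinge side of the pivot, 29 above it: it moves on an arc) down lifts the bar on the other arm. 1 to 2 N at the tab holds it up; let go, it drops by its weight to its rest on the gate.
- bar: the latch bar, on the other arm of the rocking latch (same origin and axes as the lever): steel, 8 mm thick, 10 mm high, its tip 112 mm beyond the pivot, level at rest.
- bar_tip (a point): centre of the bar near its end, 108 mm from the pivot, 105 mm above the bench at rest
- keeper: upright plate 165 mm high by the bar's tip, origin on the bench, with a steel strike: a 6 mm thick lip outside the bar (3 mm play) and a roof 16 mm above the lip's top, reaching 24 mm out. The 10 mm high bar leaves between them. The strike's height is unknown, +-11 mm: the tip must rise 7 to 29 mm to clear the lip; the roof stops it 5 mm higher (3 mm at the tab), felt at the tab. 10 N bends it.
- bank: white power bank inside the pen, 68 x 140 x 22 mm, origin under its centre; a bystander
- pack: flat blue battery pack 62 x 95 x 10 mm, origin under its centre; a bystander
- shell: empty white half shell of a power bank, 72 x 145 x 14 mm, origin under its centre; a bystander
- dish: round steel parts dish, 90 mm wide, 22 mm high, origin under its centre; a bystander
- driver: screwdriver lying on the bench; a bystander
- flux: small amber jar with black lid, 40 mm wide, 62 mm high, origin under its centre; a bystander
- board: green circuit board 30 x 105 mm with parts on it, origin under its centre; a bystander

How it is judged:
On the way, in this order (a step that is already met when the one before it is completed fails the run):
1. the bar's tip is lifted at least 5 mm by the lever while the gate is still shut (z of bar_tip in the frame of keeper above 0.11 m and value of joint gate below 0.03 rad), for 0.2 s.
2. the gate is swung at least 70 degrees open (value of joint gate above 1.222 rad), for 0.2 s.
At the end, for the whole second after the job is handed in: the gate stands still at 70 degrees (1.222 rad) open or more, and the latch has been let go so that its bar lies level on its rest (within 0.05 rad) (value of joint gate above 1.222 rad and velocity of joint gate between -0.05 and 0.05 rad/s and angle between bar's own z axis and vertical below 0.05 rad); the robot touches nothing.
It fails at once if the bar is forced against the keeper (more than 10 N) (contact force between bar and keeper above 10 N).
It fails at once if the bar is touched directly instead of by its thumb lever (contact force between any of the fingers, the arm and bar above 1 N).
It fails at once if the gate is flung (faster than 2.5 rad/s) (velocity of joint gate above 2.5 rad/s).
It fails at once if another thing is shifted by more than 20 mm (distance of any of bank, pack, shell, dish, driver, flux, board from where it was at the start of the episode above 0.02 m).
It also fails if it takes over 67 s, if anything falls off the work surface, if the arm or the gripper's body presses on something with over 40 N, if the wrist force passes 120 N, or if a joint passes its speed limit or range.

### The arm

A 6-joint arm with a two-finger parallel gripper is mounted at the origin on the work surface. World frame = base frame: x ahead of the robot, y to its left, z up, the work surface at z = 0. Lengths are in m, angles in rad, forces in N, time in s.
With the tool pointing down it reaches from about 0.4 to 0.925 m from the base axis. Payload 12.5 kg.
Tool frame: the origin (TCP) lies at the very end of the fingers, on their centre line; the grasp point (between the pads) lies 19 mm behind it; x points along the fingers, y is the direction in which the jaws open and shut, and the axes are right-handed (so a half turn about x gives the same grasp; the last joint's range is limited). The gripper opens to 95 mm and grips with 3 to 60 N. Pads are 20 mm wide; open, the fingers measure 119 mm over their backs; the gripper's body (75 mm by 180 mm) begins 59 mm behind the grasp point.
Start: joints at [-1.398, 0.491, 1.559, -0, 1.092, -0.106], TCP at [0.172, -0.601, 0.215] pointing down, gripper open.
Joint ranges: [-3.1, 3.1], [-0.84, 2.19], [0.05, 2.79], [-1.13, 4.28], [0.06, 2.93], [-2.69, 2.69]. Speed limits (rad/s): [2.22, 2.22, 2.79, 3.14, 3.14, 3.14].

### API

Orientations are given as [roll, pitch, yaw] about the fixed x, y, z axes, in that order (R = Rz(yaw) Ry(pitch) Rx(roll)).
In Python, from station import bot gives the robot as it stands. The module is installed in compiled form; this text tells all that it offers.
- The arm moves only by the tool servo_tool, never from a script. Its argument "moves" is a list of rows, each an object with "slide": the shift along the tool's x, y, z in m, a list of three; "yaw": the turn about the tool's x in rad; "gripper": the closure, from 0 (fully open) to 1 (shut). In form: [{"slide": [tx, ty, tz], "yaw": yaw, "gripper": gripper}, ...]. A call has exactly 8 rows; each row is the pose to reach, as a shift and turn from the pose measured when the call began, along the tool's axes at that moment; what a row does not reach only later rows make up. A row lasts 1/8 s, in which the tool goes at most 62.5 mm and 10.7 degrees, less where a joint would pass 70% of its speed; a pose out of reach is approached as far as the arm can. A call with a gripper value outside its range is refused whole. The fingers move at their own pace and stop on an object; "squeeze" is the grip in N (left out, the last holds). Time passes only in rows, so rows that repeat a pose let the fingers close, or fill a call up. It gives the time, the measured TCP pose, the force and the opening at its end, in the units of the state.
- bot.sense(): the state, without advancing time (a new reading comes with each control period).
- bot.capture(name): name is "scene" or "top" or "wrist"; returns a dict with "img" (420x560x3 uint8, red, green, blue), "depth" (420x560 float32, m along the optical axis (not along the pixel's ray), 0 where there is no reading), "fov_y" (degrees; the focal length in pixels is half the picture's height over the tangent of half this angle, whatever the lens; pixels are square), "cx", "cy" (the principal point, pixels), "rvec" (rotation vector, rad) and "tvec" (3), from world to camera coordinates, as OpenCV has them; the wrist camera has in their place "mount" (4x4, takes a point from camera to tool coordinates, whose origin is the TCP and whose axes are the tool frame's). Camera axes: x right, y down, z forward; pixel columns grow to the right and rows downward; lengths in m; the calibration is good to about 2 mm. The wrist camera is an equidistant fisheye: a pixel r from the principal point sees the ray r / f radians off the axis. A picture is of the moment at which its call begins: read the wrist's pose just before it.
- bot.sign_off(): hands the job in, once; it reports no verdict.
Trained networks look in a picture, given as the dict that the camera call returned (one of the last four; its "shot" number tells which), for a name from the list of things; names that differ only in an ending like _2 or _b are one class to them, and where a whole thing is asked for, a point or a joint stands for the part that bears it (a point fixed in the world has none). Each returns a list of dicts, best first, with "confidence" (0 to 1); they miss things now and then, are a little off and sometimes report something else, mostly with a low value. They report only what shows in the picture. A call takes as long as a camera call.
- bot.recognise(picture, target): "box" ([left, top, right, bottom] in pixels, round what is visible of it).
- bot.cut_out(picture, target): "pixels" (420x560 bool, what is visible of it) and "box" ([left, top, right, bottom] in pixels, round what is visible of it).
The state is a dict: "time": time; "joint_pos": joint angles; "dq": joint speeds; "joint_torque": joint torques, N m; "eef_pos": TCP position; "tcp_rot": TCP orientation; "contact_force": force on the tool from outside, world axes, zero at the start; "wrist_torque": the same for the moment, N m; "opening": finger opening in m.
Only numpy, scipy, OpenCV 4.12 (cv2) and the standard library are available. Lean on these libraries where they do the work, as an engineer would, in place of code of your own. Each camera call takes 0.05 s, during which the arm holds its last target.

## Working session

There is one attempt and no reset: what is moved stays moved. The work goes in short steps, Python scripts to look and compute and a tool call to move; the robot and the scene stay as the last step left them, time stands still between calls to the robot, and variables do not carry over. Pictures are saved under pics/ and viewed, and the job is handed in when it is done.

Besides the shell and the picture viewer there is one more tool, called after "Request:" as a command line: name --argument value ..., lists and objects as JSON in quotes. servo_tool: Moves the arm, as the interface text tells. Its arguments: {"type":"object","properties":{"moves":{"type":"array","items":{"type":"object","properties":{"slide":{"type":"array","items":{"type":"number"}},"yaw":{"type":"number"},"gripper":{"type":"number"}}}},"squeeze":{"type":"number"}},"required":["moves"]}

```bash
mkdir -p pics; cat > h.py <<'E'
import numpy as np, cv2
from station import bot
def save(p,n): cv2.imwrite('pics/'+n+'.png',cv2.cvtColor(p['img'],cv2.COLOR_RGB2BGR))
def world(p,u,v,d=None):
    f=210/np.tan(np.radians(p['fov_y'])/2)
    if d is None: d=p['depth'][v,u]
    c=np.array([(u-p['cx'])/f*d,(v-p['cy'])/f*d,d])
    R=cv2.Rodrigues(np.array(p['rvec'],float))[0]
    return R.T@(c-np.array(p['tvec']).ravel())
def proj(p,X):
    f=210/np.tan(np.radians(p['fov_y'])/2)
    K=np.array([[f,0,p['cx']],[0,f,p['cy']],[0,0,1.]])
    return cv2.projectPoints(np.atleast_2d(X).astype(float),np.array(p['rvec'],float),np.array(p['tvec'],float),K,None)[0][:,0]
E
python3 - <<'E'
from h import *
print(bot.sense())
for n in ['scene','top']:
    p=bot.capture(n); save(p,n+'0')
    print(n,p['fov_y'],p['cx'],p['cy'],p['rvec'],p['tvec'])
    for t in ['pen','lever_tab','lever','bar','keeper','gate_hinge','gate','bar_tip','flux','dish','driver','board','shell','pack']:
        try: print(t,[(np.round(r['box']),round(r['confidence'],2)) for r in bot.recognise(p,t)[:2]])
        except Exception as e: print(t,e)
E
```

```text
{'time': 0.0, 'joint_pos': array([-1.39761342e+00,  4.91526971e-01,  1.55949857e+00,  8.16010748e-06,
        1.09170179e+00, -1.05609115e-01]), 'dq': array([ 7.84185753e-04,  2.13900577e-03,  4.66698344e-04, -1.95621765e-03,
       -1.82841133e-03,  6.01009120e-05]), 'joint_torque': array([-1.78401682e-03, -6.12645435e+01, -2.58184290e+01,  6.91886432e-02,
        4.82281123e-02, -1.29433161e-04]), 'eef_pos': array([ 0.17196818, -0.60059586,  0.21406509]), 'tcp_rot': array([-1.68278349,  1.56966163,  1.73759742]), 'contact_force': array([-0.42122735, -0.17553459, -0.16418155]), 'wrist_torque': array([ 0.01319178,  0.01177935, -0.0396769 ]), 'opening': 0.09537127892823202}
scene 53.22684347969459 276.0136976456709 213.10662246893395 [ 1.1068878   2.3940286  -1.03428894] [ 0.37567237 -0.25146508  1.34437638]
pen [(array([132., 154., 303., 341.]), 0.74), (array([240., 178., 264., 204.]), 0.36)]
lever_tab [(array([236., 179., 291., 222.]), 0.56), (array([223., 152., 249., 206.]), 0.51)]
lever [(array([235., 177., 291., 224.]), 0.74)]
bar [(array([239., 175., 264., 203.]), 0.61)]
keeper 
[... 756 characters left out ...]
ever [(array([255., 200., 333., 217.]), 0.77)]
bar [(array([292., 208., 309., 214.]), 0.46)]
keeper [(array([325., 214., 335., 227.]), 0.74)]
gate_hinge [(array([227., 103., 353., 231.]), 0.72)]
gate [(array([240., 192., 333., 221.]), 0.69), (array([227.,  99., 352., 231.]), 0.47)]
bar_tip [(array([291., 208., 327., 218.]), 0.59)]
flux [(array([368., 218., 386., 232.]), 0.76), (array([176., 157., 226., 195.]), 0.41)]
dish [(array([356., 241., 388., 275.]), 0.64)]
driver [(array([349., 193., 357., 228.]), 0.85), (array([258., 150., 312., 186.]), 0.23)]
board [(array([151., 184., 171., 220.]), 0.76)]
shell [(array([173., 157., 228., 194.]), 0.57)]
pack [(array([184., 199., 217., 220.]), 0.79)]
```

View pics/scene0.png

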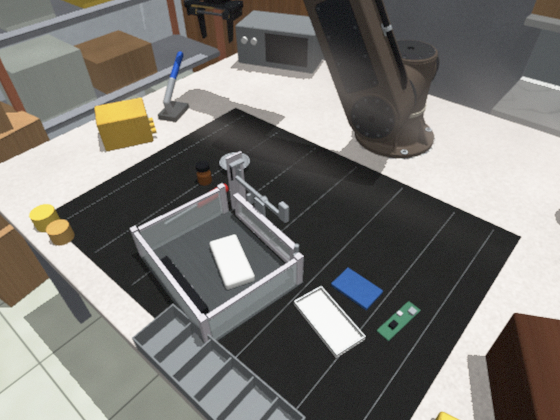

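View pics/top0.png

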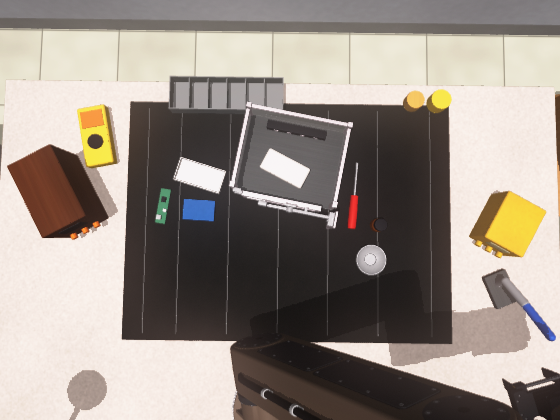

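```bash
python3 - <<'E'
from h import *
p=bot.capture('top'); 
c=cv2.resize(cv2.cvtColor(p['img'],cv2.COLOR_RGB2BGR)[85:285,210:410],None,fx=4,fy=4,interpolation=cv2.INTER_CUBIC)[:,:]
cv2.imwrite('pics/topcrop.png',cv2.resize(c,(600,600)))
q=bot.capture('scene')
c=cv2.cvtColor(q['img'],cv2.COLOR_RGB2BGR)[140:350,120:400]
cv2.imwrite('pics/scenecrop.png',cv2.resize(c,(800,600)))
# heights: list of points above 0.09 in top
np.set_printoptions(precision=3,suppress=True)
H=np.zeros((420,560))
for v in range(95,235):
    for u in range(220,345):
        if p['depth'][v,u]>0:
            H[v,u]=world(p,u,v)[2]
for v in range(188,236,2): print(v,' '.join('%3d'%(1000*H[v,u]) for u in range(226,344,3)))
E
```

```text
188  -1  -4  37  72  67   3   8   7   6  10   8   5   6   9   6   6   2   1   4   8   3   6   3   5   8   5   5   5   6   8   1   5   6   3   2   6  35  86   6   2
190  -1   0  -6  75  69  28   3   3   5  10   3   4   5   7   6   3   7   3   6   9   4   4   8  12   7   4   5   9   4   7   2   5   4   4   3   2  44  84   2   1
192  -3   0  -1  27  60  91  76  76  77  77   2   0  10   6   2  10   6   7   5   6   2   0   6   6   6   8   3   6   5   8   9   8   5   4   5   5  52  89   0   4
194  -1  -1   1  -1   0  76  81  78  78  81  81  81  77   3   3   6   6   6   5   6   3   4   3   3   3   5   6   6   4   8   8   6   9   6   5   2  60  88   0   0
196   1   0  -2   4   2  -1  44  70  81  78  78  76  83  79  75  79  11   6   5   6   8   8   4   5   9   4   7   8   6   6   6   5   6   6  11   4  85  88  -4   3
198  -2   4  -2   0   2  -4   2  -3  21  18  22  76  79  80  77  80  80  81  79   4   3   4   7   6   4   5   9   5   5   3   5   5   5   8   8   6  88   0   0  -1
200  -2   1  -1   5  -1   1   1   0   0   4  -3 144  19  24  81  79  79  78  79  80  76  76  77   5   8   9   5   7 
[... 2135 characters left out ...]
   0   0   1  -1   0  57 128 162   0   0   0
228  -1  -1   1  -1  -1   0   0   0   1   1   2  -1   0  -3   1   0   2   1  -2   5  -1   1   1  -1   0   1   1   2   0  -2   0  -2   2   0  51  -3  -2   0  -2   0
230   2   0   3  -1   0  -1   0   0  -1   0  -1   0  -2   2   0   4   0   3  -1  -4   0  -4   0  -4  -3  -2  -1  -2  -2   0   2   0   0   0   3   3   2   0   1   4
232   0   1   2   0   0   3   0   0  -3   0  -3   0  -1  -5  -1   1   0   1   1   0   1   1  -1   0   0   0   0  -2   1  -1   1   0  -1   0   0   4   0   0   2   0
234   5  -2  -3   1  -2   2  -1   2   2   3  -1  -2   0   1   1   0   2   0   0   3   3  -1  -1   1   0   0   2   0  -6  -4   0  -1   0  -3  -1   0  -2   1   0   2
```

View pics/topcrop.png

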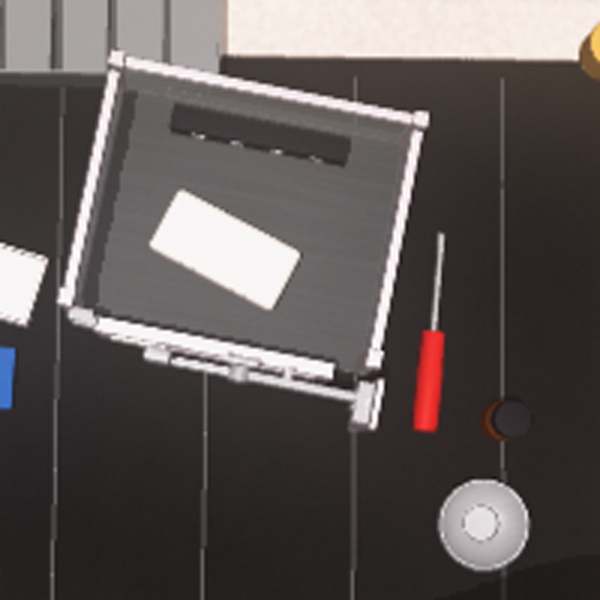

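View pics/scenecrop.png

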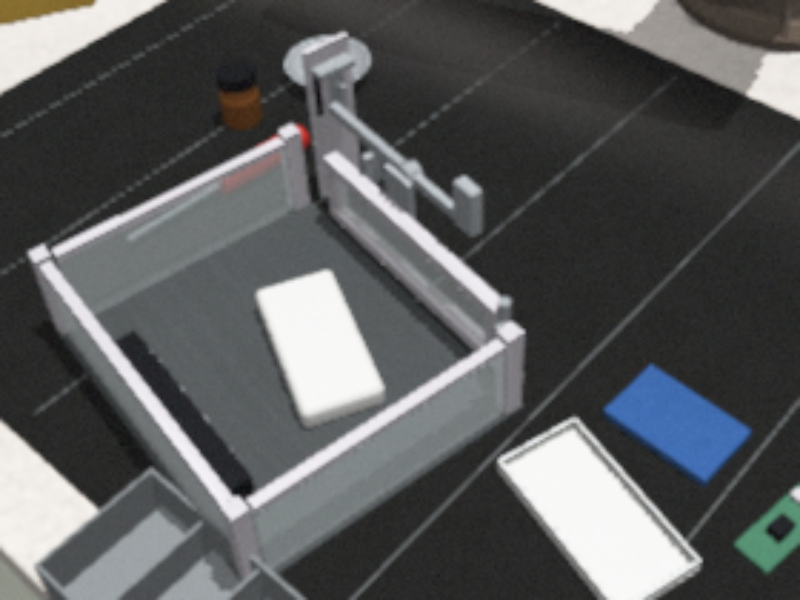

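```bash
python3 - <<'E'
from h import *
from scipy.spatial.transform import Rotation as Ro
np.set_printoptions(precision=4,suppress=True)
s=bot.sense(); print(Ro.from_euler('xyz',s['tcp_rot']).as_matrix())
p=bot.capture('top')
W=np.array([[world(p,u,v) for u in range(220,345)] for v in range(95,235)]).reshape(-1,3)
UV=np.array([[u,v] for v in range(95,235) for u in range(220,345)])
u,v=UV.T;z=W[:,2]
# gate top: follow line
g=(z>.074)&(z<.084)&(v>190)&(v<212)&(u>240)&(u<322)&(abs(v-(193+(u-243)*16/79))<4.5)
b=(z>.100)&(z<.116)&(u>262)&(u<330)&(v>203)
t=(z>.138)&(z<.150)&(u<270)
r=(z>.140)&(z<.152)&(u>320)
k=(z>.157)&(u>320)
for n,m in dict(gate=g,bar=b,tab=t,roof=r,keep=k).items():
    P=W[m]; print(n,m.sum(),P.mean(0),np.median(P[:,2]),P.min(0),P.max(0))
    c=np.cov(P[:,:2].T);w,V=np.linalg.eigh(c);d=V[:,1];print('  dir',d,'width',np.sqrt(w*12),'yaw of -y',np.degrees(np.arctan2(d[1],d[0])))
E
```

```text
[[-0.      0.2752 -0.9614]
 [-0.0001 -0.9614 -0.2752]
 [-1.      0.0001  0.    ]]
gate 387 [ 0.6089 -0.0094  0.0793] 0.07916566775647765 [ 0.5822 -0.1231  0.074 ] [0.6339 0.1045 0.084 ]
  dir [0.1842 0.9829] width [0.0143 0.2326] yaw of -y 79.38416800958575
bar 249 [ 0.5797 -0.0515  0.1094] 0.10965162699127755 [ 0.5503 -0.1388  0.1001] [0.5961 0.0401 0.1158]
  dir [0.1943 0.9809] width [0.017  0.1609] yaw of -y 78.79330342179233
tab 42 [0.5961 0.0418 0.1443] 0.1442854860571613 [0.5896 0.0311 0.1388] [0.6029 0.0525 0.1477]
  dir [0.1231 0.9924] width [0.0131 0.0235] yaw of -y 82.92671698182737
roof 79 [ 0.5546 -0.1416  0.1473] 0.1473705016295605 [ 0.5332 -0.1504  0.1405] [ 0.573  -0.1321  0.1517]
  dir [-0.9886  0.1508] width [0.0154 0.0372] yaw of -y 171.32687385206745
keep 54 [ 0.5441 -0.1205  0.3783] 0.1651198885661839 [ 0.5082 -0.1558  0.1583] [ 0.5748 -0.0017  1.215 ]
  dir [-0.3021  0.9533] width [0.0352 0.2203] yaw of -y 107.5827967909291
```

Request:
servo_tool --moves '[{"slide":[0,-0.04,-0.042],"yaw":-0.11,"gripper":0.5},{"slide":[0,-0.08,-0.085],"yaw":-0.22,"gripper":0.5},{"slide":[0,-0.12,-0.127],"yaw":-0.33,"gripper":0.5},{"slide":[0,-0.16,-0.17],"yaw":-0.45,"gripper":0.5},{"slide":[0,-0.2,-0.212],"yaw":-0.6,"gripper":0.5},{"slide":[0,-0.24,-0.255],"yaw":-0.75,"gripper":0.5},{"slide":[0,-0.28,-0.297],"yaw":-0.9,"gripper":0.5},{"slide":[0,-0.32,-0.34],"yaw":-1.0,"gripper":0.5}]'

```text
time: 2.65
eef_pos: [0.4116, -0.198, 0.2149]
tcp_rot: [1.197, 1.57, -0.662]
contact_force: [1.5, -0.9, 0.7]
opening: 0.0477
```

```bash
cat >> h.py <<'E'
from scipy.spatial.transform import Rotation as Ro
np.set_printoptions(precision=4,suppress=True)
py=np.array([.186,.9825,0]); px=np.array([.9825,-.186,0]); O=np.array([.6084,-.0119,0])
def pen(x,y,z): return O+px*x+py*y+np.array([0,0,z])
def st():
    s=bot.sense(); R=Ro.from_euler('xyz',s['tcp_rot']).as_matrix()
    return s,R
def todelta(target,yawy=None):
    s,R=st(); print('t',s['time'],'pos',s['eef_pos'],'q',s['joint_pos'],'F',s['contact_force'],'op',s['opening'])
    d=R.T@(np.array(target)-s['eef_pos'])
    print('tool delta',d,'tool y ang',np.degrees(np.arctan2(R[1,1],R[0,1])))
E
python3 - <<'E'
from h import *
todelta([.47,-.1,.214])
p=bot.capture('wrist'); save(p,'w0'); print(p['mount'],p['fov_y'])
E
```

```text
t 2.65 pos [ 0.4116 -0.198   0.2149] q [-0.5932  0.2518  1.9531 -0.0001  0.9359 -0.3049] F [ 1.479  -0.8711  0.6623] op 0.04772460942879067
tool delta [ 0.0009  0.0281 -0.1106] tool y ang -16.5160930056579
[[ 0.0006 -0.284   0.9588 -0.171 ]
 [ 1.      0.0004 -0.0005  0.0007]
 [-0.0002  0.9588  0.284  -0.0802]
 [ 0.      0.      0.      1.    ]] 65.70646984690485
```

View pics/w0.png

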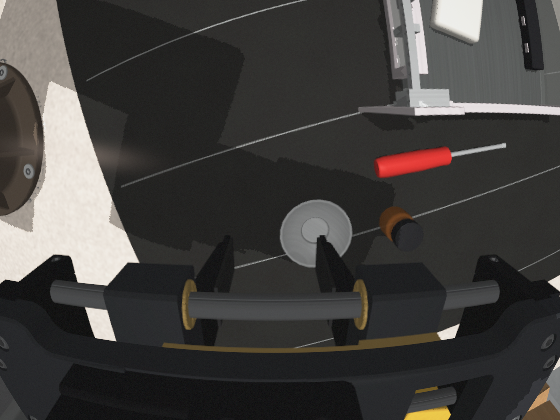

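Request:
servo_tool --moves '[{"slide":[0.02,0,-0.01],"yaw":-0.05,"gripper":0.5},{"slide":[0.04,0,-0.02],"yaw":-0.1,"gripper":0.5},{"slide":[0.06,0,-0.03],"yaw":-0.1,"gripper":0.5},{"slide":[0.08,0,-0.04],"yaw":-0.1,"gripper":0.5},{"slide":[0.095,0,-0.04],"yaw":-0.1,"gripper":0.5},{"slide":[0.095,0,-0.04],"yaw":-0.1,"gripper":0.5},{"slide":[0.095,0,-0.04],"yaw":-0.1,"gripper":0.5},{"slide":[0.095,0,-0.04],"yaw":-0.1,"gripper":0.5}]'

```text
time: 3.7
eef_pos: [0.4251, -0.155, 0.1206]
tcp_rot: [1.938, 1.569, 0.186]
contact_force: [-0.2, -0.4, 0.1]
opening: 0.0476
```

```bash
python3 - <<'E'
from h import *
todelta([.5961,.0415,.2])
s,R=st()
p=bot.capture('wrist'); save(p,'w1')
np.savez('w1.npz',img=p['img'],depth=p['depth'],mount=p['mount'],c=[p['fov_y'],p['cx'],p['cy']],R=R,pos=s['eef_pos'])
c=cv2.cvtColor(p['img'],cv2.COLOR_RGB2BGR)[:210,350:]
cv2.imwrite('pics/w1c.png',cv2.resize(c,(600,600),interpolation=cv2.INTER_CUBIC))
E
```

```text
t 3.7 pos [ 0.4251 -0.155   0.1206] q [-0.4968  0.3895  2.0739  0.0022  0.6766 -0.3172] F [-0.247  -0.3904  0.0653] op 0.04758057613996145
tool delta [-0.0789  0.1329 -0.2242] tool y ang -10.388225723034628
```

View pics/w1c.png

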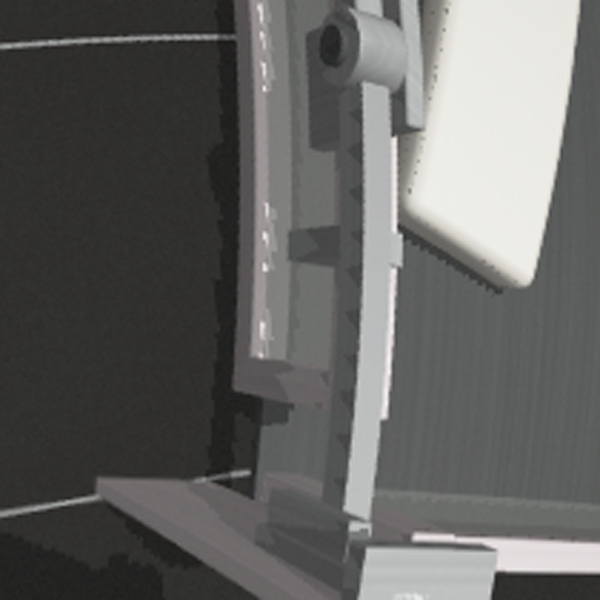

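```bash
python3 - <<'E'
from h import *
D=np.load('w1.npz'); f=210/np.tan(np.radians(D['c'][0])/2);cx,cy=D['c'][1:]
v,u=np.mgrid[0:260,430:550]
a=(u-cx);b=(v-cy);r=np.hypot(a,b);th=r/f
d=D['depth'][0:260,430:550]
s=np.tan(th)/r*d
P=np.stack([a*s,b*s,d],-1)@D['mount'][:3,:3].T+D['mount'][:3,3]
W=P@D['R'].T+D['pos']
Q=np.stack([(W-O)@px,(W-O)@py,W[...,2]],-1)*1000
for vv in range(165,236,3):
    print(vv,' '.join('%d,%d,%d'%tuple(Q[vv,uu-430]) for uu in range(434,530,6)))
m=(Q[...,1]>-147)&(Q[...,1]<-118)&(Q[...,0]>-60)&(Q[...,0]<-10)&(Q[...,2]>60)
q=Q[m];print(m.sum())
h=np.histogram(q[:,2],bins=range(60,170,2));print([(int(b),int(n)) for n,b in zip(*h) if n])
c=cv2.cvtColor(D['img'],cv2.COLOR_RGB2BGR)[150:250,430:530]
cv2.imwrite('pics/w1d.png',cv2.resize(c,(600,600),interpolation=cv2.INTER_CUBIC))
E
```

```text
165 3,-139,1 8,-138,5 12,-138,9 21,-137,8 29,-137,6 -26,-123,101 -27,-121,109 -23,-121,111 61,-136,5 69,-135,5 76,-135,7 85,-134,7 94,-134,6 103,-133,6 114,-133,6 122,-132,7
168 4,-143,0 7,-141,7 9,-139,16 10,-138,25 20,-138,20 -26,-125,102 -26,-123,109 -22,-123,109 61,-139,5 68,-138,7 77,-138,6 86,-138,6 95,-137,6 104,-137,6 113,-136,7 124,-136,6
171 4,-145,2 8,-144,6 -34,-129,91 8,-140,28 8,-138,39 -28,-126,104 -27,-125,111 -22,-125,110 59,-142,8 69,-142,6 76,-141,8 86,-141,7 95,-140,6 105,-140,6 115,-139,6 124,-139,7
174 -11,-143,31 8,-147,7 -36,-131,94 -35,-129,101 -30,-129,101 -26,-129,101 -27,-127,110 -21,-127,110 46,-141,27 55,-142,24 67,-142,19 77,-142,18 84,-141,20 98,-142,14 108,-141,14 124,-142,7
177 -19,-142,46 -11,-143,42 -35,-133,93 -35,-131,101 -36,-129,110 -31,-129,109 -27,-129,111 -21,-129,110 18,-137,64 45,-142,38 53,-142,37 60,-141,38 73,-142,33 83,-142,32 95,-142,28 105,-142,28
180 -25,-143,57 -19,-143,58 -35,-135,93 -35,-133,102 -35,-131,110 -36,-130,118 -34,-129,121 -21,-131,111 12,-138,73 18,-138,73 43,-142,50 51,-142,50 60,-142,49 67,-141,49 78,-142,46 88,-142
[... 3506 characters left out ...]
-204,24 53,-204,24 -50,-147,163 -47,-146,165 -43,-147,165 -39,-147,165 -34,-147,164 -30,-147,165 -26,-147,165 -21,-147,165
4313
[(60, 9), (62, 6), (64, 12), (66, 6), (68, 5), (70, 9), (72, 1), (74, 6), (76, 10), (78, 2), (80, 10), (82, 2), (84, 5), (86, 2), (88, 6), (90, 33), (92, 37), (94, 38), (96, 51), (98, 52), (100, 68), (102, 79), (104, 91), (106, 99), (108, 105), (110, 249), (112, 75), (114, 63), (116, 60), (118, 63), (120, 66), (122, 72), (124, 73), (126, 118), (128, 42), (130, 44), (132, 29), (134, 20), (136, 17), (138, 26), (140, 20), (142, 74), (144, 118), (146, 242), (148, 1054), (150, 107), (152, 82), (154, 77), (156, 85), (158, 82), (160, 91), (162, 83), (164, 307), (166, 130)]
```

View pics/w1d.png

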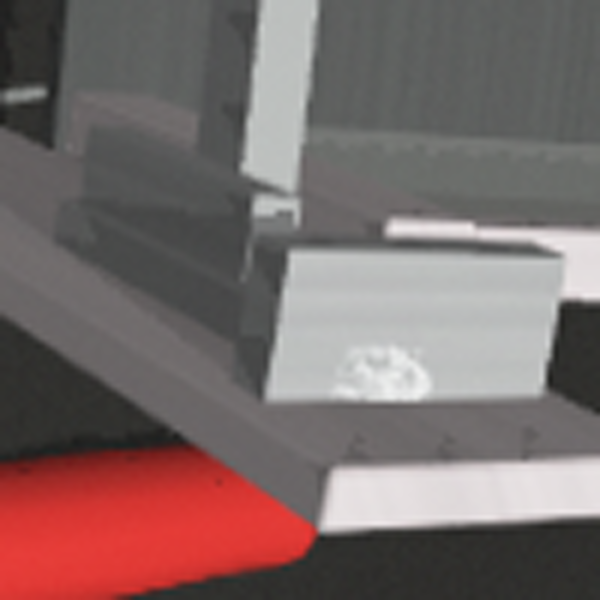

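Request:
servo_tool --moves '[{"slide":[-0.05,0,0],"yaw":0.005,"gripper":0.5},{"slide":[-0.079,0.01,-0.03],"yaw":0.005,"gripper":0.5},{"slide":[-0.079,0.04,-0.07],"yaw":0.005,"gripper":0.5},{"slide":[-0.079,0.07,-0.12],"yaw":0.005,"gripper":0.5},{"slide":[-0.079,0.1,-0.17],"yaw":0.005,"gripper":0.5},{"slide":[-0.079,0.125,-0.21],"yaw":0.005,"gripper":0.5},{"slide":[-0.079,0.133,-0.224],"yaw":0.005,"gripper":0.5},{"slide":[-0.079,0.133,-0.224],"yaw":0.005,"gripper":0.5}]'

```text
time: 4.75
eef_pos: [0.5959, 0.0415, 0.1999]
tcp_rot: [1.976, 1.569, 0.22]
contact_force: [-0.7, -0.3, -0.5]
opening: 0.0473
```

```bash
python3 - <<'E'
from h import *
t=pen(-.022,.05,.119); print(t)
todelta(t)
p=bot.capture('wrist'); save(p,'w2')
E
```

```text
[0.5961 0.0413 0.119 ]
t 4.75 pos [0.5959 0.0415 0.1999] q [-0.0412  0.4659  1.6478  0.0005  1.0263  0.1439] F [-0.6561 -0.2928 -0.536 ] op 0.047310465132715515
tool delta [0.0809 0.0001 0.0002] tool y ang -10.61722468575334
```

View pics/w2.png

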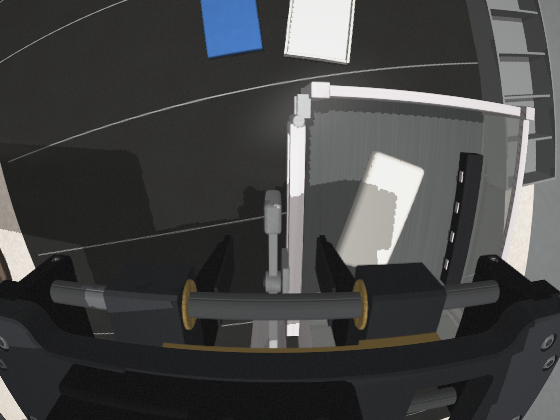

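```bash
python3 - <<'E'
from h import *
s,R=st(); p=bot.capture('wrist')
f=210/np.tan(np.radians(p['fov_y'])/2);cx,cy=p['cx'],p['cy']
v,u=np.mgrid[0:420,0:560];a=u-cx;b=v-cy;r=np.hypot(a,b)+1e-9;d=p['depth'];k=np.tan(r/f)/r*d
P=np.stack([a*k,b*k,d],-1)@p['mount'][:3,:3].T+p['mount'][:3,3]
W=P@R.T+s['eef_pos']
Q=np.stack([(W-O)@px,(W-O)@py,W[...,2]],-1)*1000
m=(Q[...,2]>138)&(Q[...,2]<152)&(u>255)&(u<290)&(v>180)&(v<240)
q=Q[m];print(m.sum(),q.mean(0),q.min(0),q.max(0),cx)
m=(Q[...,2]>75)&(Q[...,2]<84)&(abs(Q[...,0])<15)&(v<260)
q=Q[m];print(m.sum(),q.mean(0),q.min(0),q.max(0))
E
```

```text
540 [-22.9248  53.4314 146.029 ] [-28.8858  40.7818 138.1794] [-16.941   63.9955 148.5245] 274.4151493779311
2108 [-1.2228 55.7517 80.685 ] [-14.3518 -13.9795  75.0517] [ 14.9494 154.2251  83.8038]
```

Request:
servo_tool --moves '[{"slide":[0.02,0,0],"yaw":0,"gripper":0.5},{"slide":[0.04,0,-0.001],"yaw":0,"gripper":0.5},{"slide":[0.06,0,-0.001],"yaw":0,"gripper":0.5},{"slide":[0.075,0,-0.001],"yaw":0,"gripper":0.5},{"slide":[0.081,0,-0.001],"yaw":0,"gripper":0.5},{"slide":[0.081,0,-0.001],"yaw":0,"gripper":0.5},{"slide":[0.081,0,-0.001],"yaw":0,"gripper":0.6},{"slide":[0.081,0,-0.001],"yaw":0,"gripper":0.7}]' --squeeze 10

```text
time: 5.85
eef_pos: [0.5958, 0.0414, 0.1196]
tcp_rot: [1.863, 1.568, 0.106]
contact_force: [-0.1, 0.2, -0.8]
opening: 0.0332
```

Request:
servo_tool --moves '[{"slide":[0,0,0],"yaw":0,"gripper":0.8},{"slide":[0,0,0],"yaw":0,"gripper":0.85},{"slide":[0,0,0],"yaw":0,"gripper":0.9},{"slide":[0,0,0],"yaw":0,"gripper":1},{"slide":[0,0,0],"yaw":0,"gripper":1},{"slide":[0,0,0],"yaw":0,"gripper":1},{"slide":[0,0,0],"yaw":0,"gripper":1},{"slide":[0,0,0],"yaw":0,"gripper":1}]'

```text
time: 6.85
eef_pos: [0.5946, 0.0418, 0.1194]
tcp_rot: [-2.458, 1.57, 2.068]
contact_force: [-5.8, 2.2, 2.7]
opening: 0.0126
```

```bash
python3 - <<'E'
from h import *
todelta(pen(-.022,.05,.119)); s,R=st(); print((s['eef_pos']-O)@px,(s['eef_pos']-O)@py)
E
```

```text
t 6.85 pos [0.5946 0.0418 0.1194] q [-0.0409  0.5593  1.7295  0.0008  0.8532  0.1452] F [-5.8439  2.2446  2.6885] op 0.012572406611279298
tool delta [0.0004 0.0015 0.0002] tool y ang -10.693032773373693
-0.023498608610831008 0.0501891758613846
```

Request:
servo_tool --moves '[{"slide":[0.002,0,-0.0009],"yaw":0,"gripper":1},{"slide":[0.004,0,-0.0017],"yaw":0,"gripper":1},{"slide":[0.006,0,-0.0024],"yaw":0,"gripper":1},{"slide":[0.008,0,-0.003],"yaw":0,"gripper":1},{"slide":[0.01,0,-0.0036],"yaw":0,"gripper":1},{"slide":[0.011,0,-0.004],"yaw":0,"gripper":1},{"slide":[0.011,0,-0.004],"yaw":0,"gripper":1},{"slide":[0.011,0,-0.004],"yaw":0,"gripper":1}]'

```text
time: 7.85
eef_pos: [0.5953, 0.0457, 0.1083]
tcp_rot: [-2.217, 1.57, 2.308]
contact_force: [-2.7, -0.6, 0.3]
opening: 0.0128
```

```bash
cat > bar.py <<'E'
from h import *
todelta(pen(-.022,.05,.119)); s,R=st(); print('pen',(s['eef_pos']-O)@px,(s['eef_pos']-O)@py)
import sys
p=bot.capture('top'); save(p,'top'+sys.argv[1])
v,u=np.mgrid[190:240,255:345]
W=np.array([world(p,a,b) for a,b in zip(u.ravel(),v.ravel())])
x=(W-O)@px*1000; y=(W-O)@py*1000; z=W[:,2]*1000
m=(abs(x+22)<7)&(z>90)&(y<-30)&(y>-125)
c=np.polyfit(-25-y[m],z[m],1); print('bar fit n',m.sum(),'angle',np.arctan(c[0]),'z at pivot',c[1],'resid',np.std(z[m]-np.polyval(c,-25-y[m])))
E
python3 bar.py a
```

```text
t 7.85 pos [0.5953 0.0457 0.1083] q [-0.0343  0.575   1.7359  0.0009  0.8313  0.1518] F [-2.6638 -0.5666  0.3068] op 0.012821661061992853
tool delta [-0.0107  0.0016  0.0041] tool y ang -10.69937978041829
pen -0.023586091247400916 0.054131989634993695
bar fit n 118 angle 0.15645989664549223 z at pivot 107.89552174271962 resid 3.4189101058076043
```

Request:
servo_tool --moves '[{"slide":[0.002,0,-0.0005],"yaw":0,"gripper":1},{"slide":[0.004,0,-0.001],"yaw":0,"gripper":1},{"slide":[0.006,0,-0.0014],"yaw":0,"gripper":1},{"slide":[0.008,0,-0.0018],"yaw":0,"gripper":1},{"slide":[0.009,0,-0.002],"yaw":0,"gripper":1},{"slide":[0.0098,0,-0.0021],"yaw":0,"gripper":1},{"slide":[0.0098,0,-0.0021],"yaw":0,"gripper":1},{"slide":[0.0098,0,-0.0021],"yaw":0,"gripper":1}]'

```text
time: 8.9
eef_pos: [0.5957, 0.0478, 0.0984]
tcp_rot: [-2.322, 1.57, 2.204]
contact_force: [-2.0, 0.6, 1.7]
opening: 0.0131
```

```bash
python3 bar.py b; python3 - <<'E'
from h import *
p=bot.capture('scene'); 
c=cv2.cvtColor(p['img'],cv2.COLOR_RGB2BGR)[145:225,210:310]
cv2.imwrite('pics/sc1.png',cv2.resize(c,(750,600),interpolation=cv2.INTER_CUBIC))
E
```

```text
t 8.9 pos [0.5957 0.0478 0.0984] q [-0.0308  0.5888  1.742   0.001   0.8114  0.1553] F [-2.0116  0.5574  1.7133] op 0.013121788932807793
tool delta [-0.0206  0.0016  0.0063] tool y ang -10.702270155900633
pen -0.023574455524001343 0.05628497610391134
bar fit n 119 angle 0.26303487947050985 z at pivot 109.04567889824752 resid 3.9601873117541553
```

View pics/sc1.png

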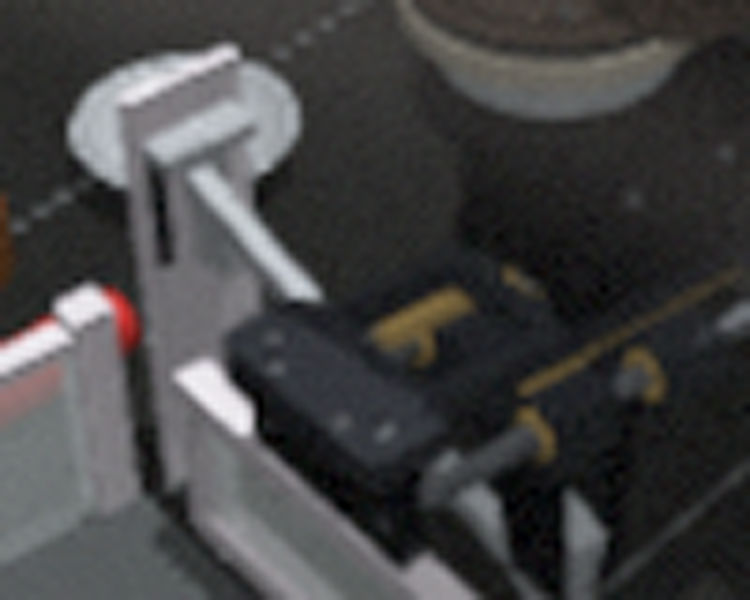

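Request:
servo_tool --moves '[{"slide":[0.0003,0,0],"yaw":0,"gripper":1},{"slide":[0.0006,0,-0.0001],"yaw":0,"gripper":1},{"slide":[0.0008,0,-0.0002],"yaw":0,"gripper":1},{"slide":[0.0008,0,-0.0002],"yaw":0,"gripper":1},{"slide":[0.0008,0,-0.0002],"yaw":0,"gripper":1},{"slide":[0.0008,0,-0.0002],"yaw":0,"gripper":1},{"slide":[0.0008,0,-0.0002],"yaw":0,"gripper":1},{"slide":[0.0008,0,-0.0002],"yaw":0,"gripper":1}]'

```text
time: 10.0
eef_pos: [0.5957, 0.0479, 0.0976]
tcp_rot: [-2.191, 1.57, 2.334]
contact_force: [-2.3, -1.6, 2.3]
opening: 0.0131
```

```bash
for i in 1 2 3; do python3 bar.py c$i|grep -v delta; done
```

```text
t 10.0 pos [0.5957 0.0479 0.0976] q [-0.0305  0.5899  1.7425  0.0009  0.8098  0.1556] F [-2.2981 -1.5831  2.3082] op 0.013096065714206106
pen -0.023608607006940167 0.05640452683960076
bar fit n 120 angle 0.27580925829135966 z at pivot 108.88808118843875 resid 4.434123894112449
t 10.05 pos [0.5957 0.0479 0.0977] q [-0.0305  0.5899  1.7425  0.001   0.8098  0.1556] F [-1.9415 -1.3764  2.4545] op 0.013233334984740795
pen -0.023588950559359743 0.05641902139787521
bar fit n 120 angle 0.2784788801682012 z at pivot 108.80336547661565 resid 4.0061788240011245
t 10.1 pos [0.5957 0.0479 0.0976] q [-0.0305  0.5899  1.7425  0.001   0.8098  0.1556] F [-2.3369 -1.314   2.1753] op 0.013046974588588398
pen -0.023601060559638763 0.0564417034841159
bar fit n 119 angle 0.2767932559281695 z at pivot 108.96580952206432 resid 4.0346219160639185
```

Request:
servo_tool --moves '[{"slide":[0,-0.0006,-0.0002],"yaw":0.01,"gripper":1},{"slide":[0,-0.0013,-0.0005],"yaw":0.02,"gripper":1},{"slide":[0,-0.0019,-0.0007],"yaw":0.03,"gripper":1},{"slide":[0,-0.0025,-0.001],"yaw":0.04,"gripper":1},{"slide":[0,-0.0032,-0.0012],"yaw":0.05,"gripper":1},{"slide":[0,-0.0038,-0.0015],"yaw":0.06,"gripper":1},{"slide":[0,-0.0038,-0.0015],"yaw":0.06,"gripper":1},{"slide":[0,-0.0038,-0.0015],"yaw":0.06,"gripper":1}]'

```text
time: 11.15
eef_pos: [0.5922, 0.0501, 0.0976]
tcp_rot: [-2.022, 1.57, 2.444]
contact_force: [-2.9, -2.8, 2.5]
opening: 0.0129
```

```bash
python3 bar.py d; python3 - <<'E'
from h import *
p=bot.capture('scene'); 
c=cv2.cvtColor(p['img'],cv2.COLOR_RGB2BGR)[145:225,210:310]
cv2.imwrite('pics/sc2.png',cv2.resize(c,(750,600),interpolation=cv2.INTER_CUBIC))
E
```

```text
t 11.15 pos [0.5922 0.0501 0.0976] q [-0.027   0.5861  1.7509  0.0009  0.8054  0.2191] F [-2.8802 -2.8354  2.4569] op 0.012919166421977107
tool delta [-0.0214  0.0059  0.0075] tool y ang -14.138177466635755
pen -0.02747496608381501 0.05788491014872938
bar fit n 25 angle -0.2302146596023867 z at pivot 110.78671066951316 resid 5.79348148040122
```

View pics/sc2.png

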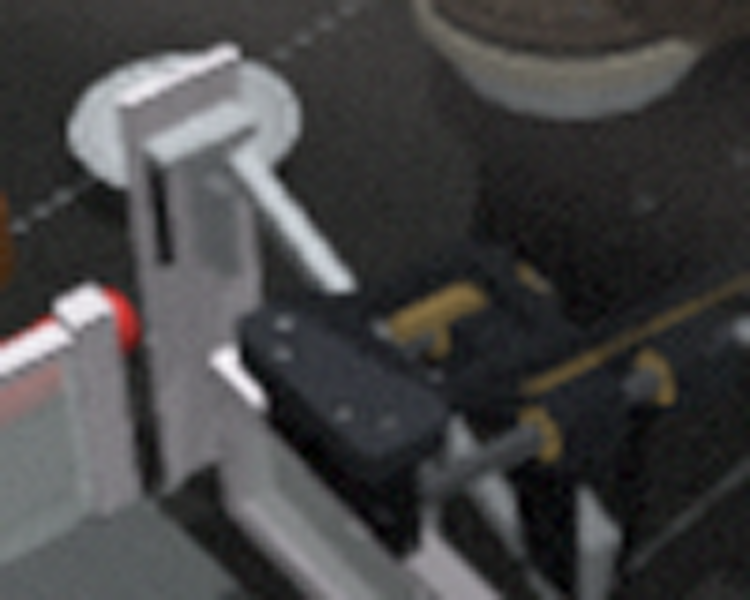

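Request:
servo_tool --moves '[{"slide":[0,-0.0038,-0.0015],"yaw":0.06,"gripper":1},{"slide":[0,-0.0074,-0.0033],"yaw":0.12,"gripper":1},{"slide":[0,-0.011,-0.0053],"yaw":0.18,"gripper":1},{"slide":[0,-0.015,-0.0078],"yaw":0.25,"gripper":1},{"slide":[0,-0.0188,-0.0106],"yaw":0.32,"gripper":1},{"slide":[0,-0.0219,-0.0133],"yaw":0.38,"gripper":1},{"slide":[0,-0.0248,-0.0161],"yaw":0.44,"gripper":1},{"slide":[0,-0.0276,-0.0191],"yaw":0.5,"gripper":1}]'

```text
time: 12.25
eef_pos: [0.5688, 0.0752, 0.0972]
tcp_rot: [-0.891, 1.567, 3.073]
contact_force: [-7.0, -4.7, 1.5]
opening: 0.0132
```

```bash
cat > g.py <<'E'
from h import *
s,R=st(); Hn=pen(0,.12,0); ang=np.radians(-10.7)-np.arctan2(R[1,1],R[0,1]); d=R.T@(s['eef_pos']-Hn)
print('t',s['time'],'pos',s['eef_pos'],'yaw theta',ang,'rel hinge in tool (y,z) ',d[1:],'F',s['contact_force'],'op',s['opening'],'j6',s['joint_pos'][5])
E
python3 g.py
```

```text
t 12.25 pos [0.5688 0.0752 0.0972] yaw theta 0.5618273471588782 rel hinge in tool (y,z)  [-0.0247  0.0649] F [-6.9535 -4.6686  1.5047] op 0.013232198116408541 j6 0.7644177957918019
```

Request:
servo_tool --moves '[{"slide":[0,-0.0039,-0.0016],"yaw":0.06,"gripper":1},{"slide":[0,-0.0077,-0.0035],"yaw":0.12,"gripper":1},{"slide":[0,-0.0114,-0.0055],"yaw":0.18,"gripper":1},{"slide":[0,-0.0155,-0.0082],"yaw":0.25,"gripper":1},{"slide":[0,-0.0195,-0.0112],"yaw":0.32,"gripper":1},{"slide":[0,-0.0227,-0.014],"yaw":0.38,"gripper":1},{"slide":[0,-0.0257,-0.017],"yaw":0.44,"gripper":1},{"slide":[0,-0.0286,-0.0201],"yaw":0.5,"gripper":1}]'

```text
time: 13.25
eef_pos: [0.5604, 0.1093, 0.0969]
tcp_rot: [-0.324, 1.564, 3.138]
contact_force: [-6.3, -4.8, 2.3]
opening: 0.0131
```

```bash
python3 g.py
```

```text
t 13.25 pos [0.5604 0.1093 0.0969] yaw theta 1.0642631101539146 rel hinge in tool (y,z)  [-0.0255  0.0663] F [-6.3382 -4.7553  2.2526] op 0.01311754625070511 j6 1.3271830984126152
```

Request:
servo_tool --moves '[{"slide":[0,-0.004,-0.0017],"yaw":0.06,"gripper":1},{"slide":[0,-0.0078,-0.0036],"yaw":0.12,"gripper":1},{"slide":[0,-0.0116,-0.0057],"yaw":0.18,"gripper":1},{"slide":[0,-0.0152,-0.0081],"yaw":0.24,"gripper":1},{"slide":[0,-0.0186,-0.0107],"yaw":0.3,"gripper":1},{"slide":[0,-0.0219,-0.0135],"yaw":0.36,"gripper":1},{"slide":[0,-0.0251,-0.0164],"yaw":0.42,"gripper":1},{"slide":[0,-0.0251,-0.0164],"yaw":0.42,"gripper":1}]'

```text
time: 14.25
eef_pos: [0.5676, 0.1387, 0.0965]
tcp_rot: [0.035, 1.563, 3.076]
contact_force: [-4.4, -1.2, 1.2]
opening: 0.0133
```

```bash
python3 g.py; python3 - <<'E'
from h import *
p=bot.capture('scene'); save(p,'sc3')
p=bot.capture('top'); save(p,'top3')
E
```

```text
t 14.25 pos [0.5676 0.1387 0.0965] yaw theta 1.4844601912241722 rel hinge in tool (y,z)  [-0.0262  0.0669] F [-4.4182 -1.1675  1.1901] op 0.013349330929361468 j6 1.7956664330087655
```

View pics/sc3.png

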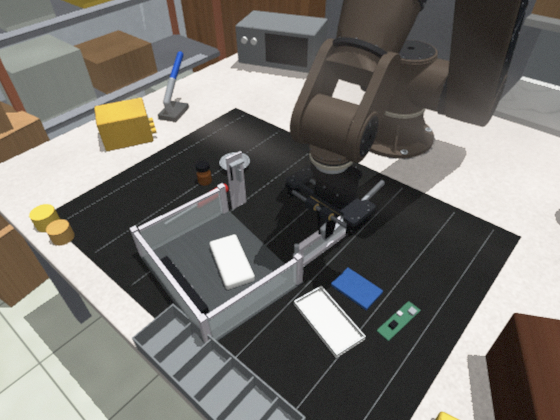

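View pics/top3.png

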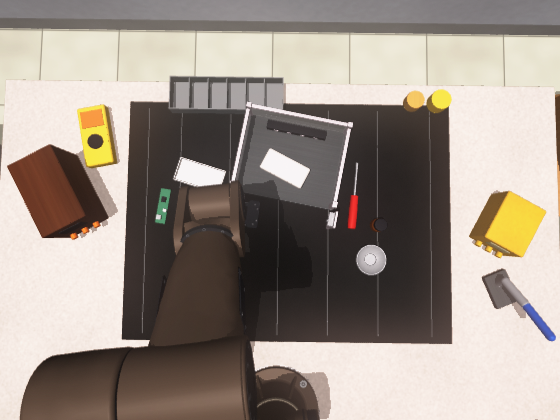

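Request:
servo_tool --moves '[{"slide":[-0.004,0,0.0007],"yaw":0,"gripper":1},{"slide":[-0.008,0,0.0016],"yaw":0,"gripper":1},{"slide":[-0.012,0,0.0026],"yaw":0,"gripper":1},{"slide":[-0.016,0,0.004],"yaw":0,"gripper":1},{"slide":[-0.02,0,0.0055],"yaw":0,"gripper":1},{"slide":[-0.022,0,0.0062],"yaw":0,"gripper":1},{"slide":[-0.022,0,0.0062],"yaw":0,"gripper":1},{"slide":[-0.022,0,0.0062],"yaw":0,"gripper":1}]'

```text
time: 15.35
eef_pos: [0.5617, 0.1391, 0.1187]
tcp_rot: [0.047, 1.563, 3.089]
contact_force: [1.3, -3.1, 2.4]
opening: 0.0135
```

Request:
servo_tool --moves '[{"slide":[0,0,0],"yaw":0,"gripper":0.85},{"slide":[0,0,0],"yaw":0,"gripper":0.75},{"slide":[0,0,0],"yaw":0,"gripper":0.65},{"slide":[0,0,0],"yaw":0,"gripper":0.6},{"slide":[0,0,0],"yaw":0,"gripper":0.6},{"slide":[-0.02,0,0],"yaw":0,"gripper":0.6},{"slide":[-0.05,0,0],"yaw":0,"gripper":0.6},{"slide":[-0.09,0,0],"yaw":0,"gripper":0.6}]'

```text
time: 16.35
eef_pos: [0.562, 0.139, 0.2091]
tcp_rot: [0.074, 1.561, 3.116]
contact_force: [1.1, 0.1, 0.2]
opening: 0.0377
```

```bash
python3 g.py; python3 - <<'E'
from h import *
p=bot.capture('scene'); save(p,'sc4')
for t in ['gate','lever','bar']: print(t,[(r['box'],r['confidence']) for r in bot.recognise(p,t)])
E
```

```text
t 16.35 pos [0.562  0.139  0.2091] yaw theta 1.4833784175957323 rel hinge in tool (y,z)  [-0.0259  0.0736] F [1.0942 0.1056 0.2013] op 0.037697635074987336 j6 1.7970095774607848
gate [([298.7, 185.7, 382.2, 266.9], 0.56)]
lever [([323.3, 191.5, 382.3, 233.9], 0.8)]
bar [([355.0, 188.6, 382.7, 213.6], 0.76), ([330.1, 268.3, 384.6, 309.7], 0.29)]
```

View pics/sc4.png

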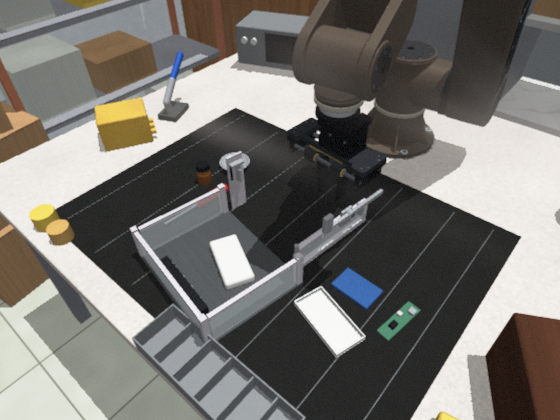

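```bash
python3 - <<'E'
from h import *
p=bot.capture('scene')
m=bot.cut_out(p,'bar')[0]['pixels']|bot.cut_out(p,'lever')[0]['pixels']
v,u=np.nonzero(m&(p['depth']>0))
W=np.array([world(p,a,b) for a,b in zip(u,v)])
W=W[(W[:,2]>.095)&(W[:,2]<.125)&(W[:,0]<.54)]
c=W.mean(0);d=np.linalg.svd(W-c)[2][0]; d=d*-np.sign(d[0])
print(len(W),c,d,'tilt',np.arcsin(d[2]))
# shut bar direction = -py ; gate angle
print('gate', np.arccos(d[:2]@(-py[:2])/np.linalg.norm(d[:2])))
print(W.min(0),W.max(0))
print(bot.sense()['contact_force'])
E
```

```text
320 [0.4645 0.1545 0.1066] [-0.9919  0.1265 -0.006 ] tilt -0.005995002068279827
gate 1.5105360143043514
[0.3775 0.1395 0.0965] [0.5384 0.1679 0.1156]
[ 0.3129  0.9033 -0.0674]
```

Gate is about 1.5 rad open, the bar is level, and the hand is clear.

```bash
python3 -c "
from station import bot
print(bot.sign_off())"
```

```text
the job is handed in; nothing more can be done
None
```

The gate is standing open at about 85° with the latch let go, and I handed the job in. The sign-off gave no verdict, so the result rests on my own checks.

**What I did:**
- I gripped the thumb tab on its two faces with a 10 N squeeze.
- I pressed it down about 22 mm along its arc. That put the bar in the gap I had measured at the keeper: lip top at about 127 mm, roof underside at about 143 mm.
- I swung the gate about its hinge, let the lever back up, opened the fingers and lifted the hand clear.

**Checks along the way:**
- **Lifting:** the bar sat at 0.276–0.278 rad by the top camera, against 0.279 rad worked out from the tab's travel. I never felt the roof at the tab.
- **Swinging:** readings between moves stayed below about 9 N at the wrist. They leaned away from the hinge, so my turning radius was probably 1–2 mm short. I saw no sign of the bar catching on the lip.
- **At the end:** the depth image put the gate at 1.51 rad, while the hand's own angle at release was 1.48 rad. Both are well above the required 1.222 rad. The bar's tilt was about 0.006 rad and the hand was clear of everything, with about 1 N of noise on the force reading.
- **Other objects:** they looked unmoved in the pictures. I did not measure their positions again.

It took about 16 s of the 67 s allowed.

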